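# Step a board under the pointer and hold the sprung contact lever on its stop

## Robot

A 6-joint arm with a two-finger parallel gripper is mounted at the origin on a cart in front of the work surface, level with it; the furniture and walls round the work are solid. World frame = base frame: x ahead of the robot, y to its left, z up, the work surface at z = 0. Lengths are in m, angles in degrees, forces in N, time in s.
With the tool pointing down it reaches from about 0.375 to 0.9 m from the base axis. Payload 3.1 kg.
Tool frame: the origin (TCP) lies where the fingers leave the gripper's body, on its centre line; the fingertips stand bot.tips_ahead ahead of it and the grasp point (between the pads) lies 51 mm ahead of it (bot.tips_ahead is the distance from the TCP to the fingertips, in m); z points along the fingers, x is the direction in which the jaws open and shut, and the axes are right-handed (so a half turn about z gives the same grasp; the last joint's range is limited). The gripper opens to 87 mm and grips with 3 to 60 N. Pads are 19 mm wide; open, the fingers measure 117 mm over their backs; the gripper's body (75 mm by 190 mm) begins 51 mm behind the grasp point.
Start: joints at [57.897, 30.224, 82.088, -0, 67.689, -10.227], TCP at [0.233, 0.58, 0.292] pointing down, gripper open.
Joint ranges: [-176.69, 176.69], [-43.24, 126.21], [12.49, 139.97], [-82, 262], [0, 151.66], [-163.58, 163.58]. Speed limits (degrees/s): [159.86, 159.86, 180, 180, 180, 180].

## Interface

Orientations are given as a 3x3 rotation matrix whose columns are the frame's x, y, z axes.
In Python, from rig import bot, vision, nets gives the robot as it stands.
- The arm moves only by the tool play_rows, never from a script. Its argument "series" is a list of rows, each an object of numbers: "tx", "ty", "tz": the shift along the world's x, y, z as a fraction of full scale; "turn": the turn about the world's z as a fraction of full scale. A call has 1 to 10 rows; each row shifts and turns the commanded pose from where the row before left it; what a row does not reach is not made up. Full scale, the value 1, is 0.8 m for a shift and 60 degrees for a turn. A row lasts 1/10 s, in which the tool goes at most 50 mm and 8.59 degrees, less where a joint would pass 70% of its speed; a pose out of reach is approached as far as the arm can. A call with a number of a shift or a turn outside -1 to 1 is refused whole. A call with a gripper value outside its range is refused whole. "gripper" is the opening, from 0 (shut) to 1 (fully open), set as the call begins (left out, the last holds). The fingers move at their own pace and stop on an object; the grip force is fixed at half the most. Time passes only in rows, so rows that do not move let the fingers close. It gives the time, the measured TCP pose, the force and the opening at its end, in the units of the state.
- bot.read_state(): the state, without advancing time (a new reading comes with each control period).
- vision.capture(name): name is "scene" or "top" or "wrist"; returns a dict with "pixels" (480x640x3 uint8, blue, green, red), "fx", "fy", "cx", "cy" (pixels), "D" ([k1, k2, p1, p2, k3] as OpenCV has them; the pictures are not rectified), "extrinsics" (4x4, takes a point from camera to world coordinates). Camera axes: x right, y down, z forward; pixel columns grow to the right and rows downward; lengths in m; the calibration is good to about 2 mm. A picture is of the moment at which its call begins. There is no depth.
- bot.hand_in(): hands the job in, once; it reports no verdict.
Trained networks look in a picture, given as the dict that the camera call returned (one of the last four; its "shot" number tells which), for a name from the list of things; names that differ only in an ending like _2 or _b are one class to them, and where a whole thing is asked for, a point or a joint stands for the part that bears it (a point fixed in the world has none). Each returns a list of dicts, best first, with "confidence" (0 to 1); they miss things now and then, are a little off and sometimes report something else, mostly with a low value. They report only what shows in the picture. A call takes as long as a camera call.
- nets.look_for(picture, query): "at" ([column, row] as shares, 0 to 1, of the picture: columns of its width, rows of its height, amid what is visible of it).
- nets.masks_of(picture, query): "region" (480x640 bool, what is visible of it) and "at" ([column, row] as shares, 0 to 1, of the picture: columns of its width, rows of its height, amid what is visible of it).
The state is a dict: "time_s": time; "joint_positions": joint angles; "qvel": joint speeds; "tau": joint torques, N m; "position": TCP position; "tcp_rot": TCP orientation; "force": force on the tool from outside, world axes, zero at the start; "moment": the same for the moment, N m; "opening": opening from 0.0 (shut) to 1.0 (fully open).
Only numpy, scipy, OpenCV 4.12 (cv2) and the standard library are available. Lean on these libraries where they do the work, as an engineer would, in place of code of your own. Each camera call takes 0.05 s, during which the arm holds its last target.

## Task

On the board test jig, drag the board carrier by its yellow handle until the red pointer is over the white spot and stop there for about a second, then move it on until the pointer is over the orange spot and leave it there. Then swing the red bar of the sprung contact lever forward, away from you, against its spring until it is fully on its stop, and finish the job still holding it there: do not let go. Leave the other things on the desk where they are.

Things in the scene. Friction and masses are not known exactly. Their poses are not given: they have to be found in the camera images.
- test_jig: Fixed board test jig: grey base plate 190 x 145 mm on the desk, yawed a little. Origin: centre of its underside; its +x points away from the robot, +y left, z up. On it: x-y slides with black carrier and green board; a red pointer on a bridge from a column at the back (top 94 mm high); on the right (-y) the contact lever in a blue fork, with a blue stop post (top 106 mm) ahead of it.
- pointer_tip (a point): Tip of the fixed red pointer needle, 47 mm above the desk, about 4 mm above the board; it points straight down. At jig coordinates (20, 18, 47) mm. The bridge that carries it is up to 91 mm high and runs from it to the back (jig +x).
- white_spot (a point): Centre of the white round spot, 14 mm in diameter, on the green board; moves with the carrier.
- orange_spot (a point): Centre of the orange round spot, 14 mm in diameter, on the green board; moves with the carrier. It lies at (-29, -25) mm from the white spot along the jig's x and y.
- carrier_handle (a point): Point on the axis of the carrier's upright yellow handle, 77 mm above the desk (14 x 14 mm square, sides along jig x and y, from 40 to 92 mm above the desk, at the carrier's front edge). Grip here from above, fingers best closing along jig y. The carrier follows it in jig x and y without turning, with about 1.2 N of friction each way, and stays where it is left.
- board_carrier (a joint): Travel of the carrier along the jig's +x, m, -0.02 to 0.02. White spot under the pointer at -0.015, orange at +0.014.
- cross_slide (a joint): Travel of the carrier along the jig's +y, m, -0.02 to 0.02. White spot under the pointer at -0.013, orange at +0.012.
- contact_lever (a joint): Angle of the sprung lever, rad. 0 at rest (leaning 45 degrees from upright towards the robot); grows as it swings up and forward about a level axis along jig y; 1.047 is the hard stop (15 degrees past upright). The spring turns it back when let go: about 4 N at the bar at rest, 9 N at the stop.
- lever_bar (a point): Middle of the lever's round red bar: 12 mm in diameter, level, along jig y, sticking out to the -y side of the lever; about 20 mm of bar lie free to either side. 75 mm from the pivot axis; 113 mm above the desk at rest, 132 mm at the stop. Grip it from above with the fingers closing along jig x, or push it from the robot's side.
- lever_pivot (a point): Point on the lever's level pivot axis (along jig y), in the plane in which lever_bar swings, 60 mm above the desk.
- side_cutters: Loose bystander: side cutters with red grips, 131 mm long, lying on the desk. Origin: centre of its underside.
- screw_tin: Loose bystander: low round metal tin, 58 mm across, 22 mm high. Origin: centre of its underside.
- flux_pot: Loose bystander: small brown pot with black cap, 47 mm across, 41 mm high. Origin: centre of its underside.
- multimeter: Loose bystander: red and black multimeter, 140 x 70 x 39 mm, lying flat. Origin: centre of its underside.
- marker_pen: Loose bystander: white and blue marker pen, 135 mm long, lying in front of the jig. Origin: centre of its underside.

How it is judged:
By the outcome, as a careful person would: the job done as asked, in the order asked, and still so for the second after the job is handed in, while the arm keeps its last pose, push and grip.
It also fails if it takes over 45 s, if anything falls off the work surface, if the arm or the gripper's body presses on something with over 40 N, if the wrist force passes 120 N, or if a joint passes its speed limit or range.

## Working session

There is one attempt and no reset: what is moved stays moved. The work goes in short steps, Python scripts to look and compute and a tool call to move; the robot and the scene stay as the last step left them, time stands still between calls to the robot, and variables do not carry over. Pictures are saved under pics/ and viewed, and the job is handed in when it is done.

Besides the shell and the picture viewer there is one more tool, called after "Emit:" as name(argument=value, ...), one argument or row to a line, values as JSON. play_rows: Moves the arm, as the interface text tells. Shift numbers are shares of 0.8 m and turn numbers shares of 60 degrees, none past 1 either way. Its arguments: {"type":"object","properties":{"series":{"type":"array"},"gripper":{"type":"number"}},"required":["series"]}

```bash
mkdir -p pics; ls
python3 - <<'E'
from rig import bot,vision,nets
import cv2
s=bot.read_state(); print(s['time_s'],s['position'],s['tcp_rot'],s['opening'],s['force'],bot.tips_ahead)
for n in ("scene","top","wrist"):
    p=vision.capture(n); cv2.imwrite(f"pics/{n}0.png",p["pixels"]); print(n,p['fx'],p['fy'],p['cx'],p['cy'],p['D']);print(p['extrinsics'])
    for q in ("test_jig","pointer_tip","white_spot","orange_spot","carrier_handle","lever_bar","lever_pivot","marker_pen"):
        print(q,[(round(r['at'][0]*640,1),round(r['at'][1]*480,1),round(r['confidence'],2)) for r in nets.look_for(p,q)][:2])
E
```

```text
pics
0.0 [0.2325308  0.57951372 0.29128413] [[ 3.72607843e-01  9.27988199e-01 -1.13902131e-03]
 [ 9.27986547e-01 -3.72609381e-01 -1.79385470e-03]
 [-2.08908602e-03 -3.88592127e-04 -9.99997742e-01]] 0.9989132583146801 [0.63133031 0.23709056 0.13353311] 0.0697
scene 615.2980132945105 615.2980132945105 327.4898110718553 248.77132444855783 [-0.16371212  0.          0.          0.          0.        ]
[[ 0.61464682 -0.61291925  0.49652722 -0.26927748]
 [-0.78873793 -0.46950641  0.39680753 -0.73529965]
 [-0.01008826 -0.63552634 -0.77201328  1.312663  ]
 [ 0.          0.          0.          1.        ]]
test_jig []
pointer_tip [(401.5, 308.5, 0.96)]
white_spot [(398.7, 299.4, 0.92), (309.9, 322.3, 0.74)]
orange_spot [(396.8, 299.6, 0.81), (397.7, 307.6, 0.23)]
carrier_handle [(400.9, 297.3, 0.74)]
lever_bar [(419.4, 309.9, 0.7)]
lever_pivot [(430.0, 258.7, 0.38)]
marker_pen [(360.0, 366.0, 0.83)]
top 522.4799893595373 522.4799893595373 315.24903954584363 237.34986321552898 [-0.02216888  0.          0.          0.          0.        ]
[[ 0.02474773 -0.98084827  0.19319476  0.31360038]
 [-0.
[... 314 characters left out ...]
handle [(413.6, 237.9, 0.98), (419.0, 247.9, 0.5)]
lever_bar [(458.1, 256.5, 0.96)]
lever_pivot [(421.2, 246.0, 0.98)]
marker_pen [(421.7, 336.8, 0.9), (276.6, 189.9, 0.75)]
wrist 373.2082700327062 373.2082700327062 314.47009156702444 244.41011481091076 [-0.05123891  0.          0.          0.          0.        ]
[[ 3.72715026e-01  8.94029225e-01  2.48586514e-01  1.65980755e-01]
 [ 9.27945788e-01 -3.59193880e-01 -9.94805056e-02  6.07562308e-01]
 [ 3.52275117e-04  2.67752688e-01 -9.63487610e-01  3.84093651e-01]
 [ 0.00000000e+00  0.00000000e+00  0.00000000e+00  1.00000000e+00]]
test_jig []
pointer_tip []
white_spot []
orange_spot []
carrier_handle []
lever_bar []
lever_pivot []
marker_pen []
```

View pics/scene0.png

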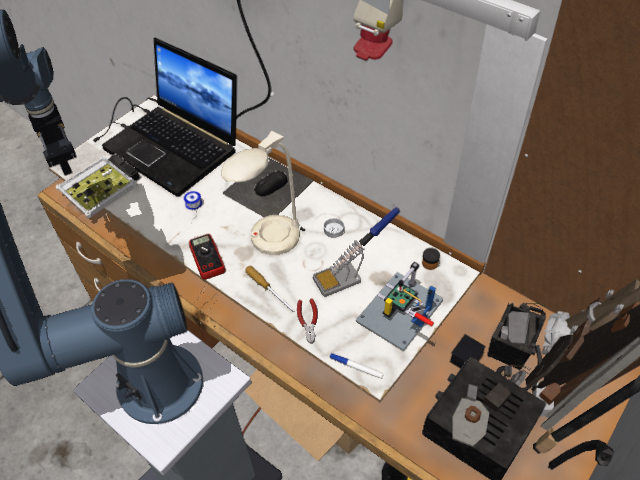

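View pics/top0.png

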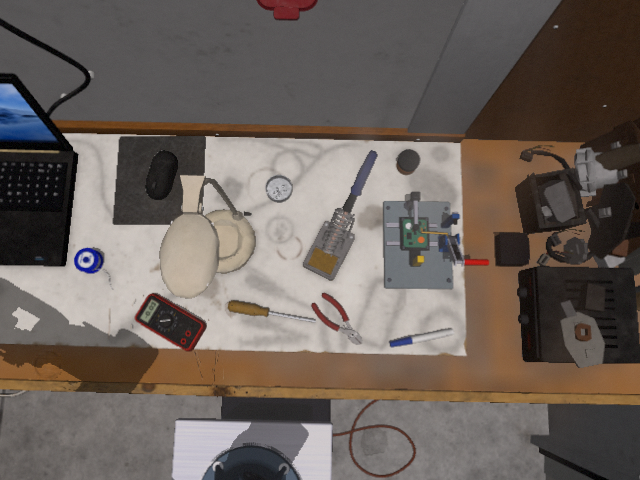

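Run:
```python
import cv2
a=cv2.imread('pics/top0.png')[180:320,350:510]; cv2.imwrite('pics/top0z.png',cv2.resize(a,None,fx=5,fy=4.2857,interpolation=cv2.INTER_CUBIC)[:600])
a=cv2.imread('pics/scene0.png')[225:365,330:490]; cv2.imwrite('pics/scene0z.png',cv2.resize(a,None,fx=5,fy=4.2857,interpolation=cv2.INTER_CUBIC))
```

```text
(no output)
```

View pics/top0z.png

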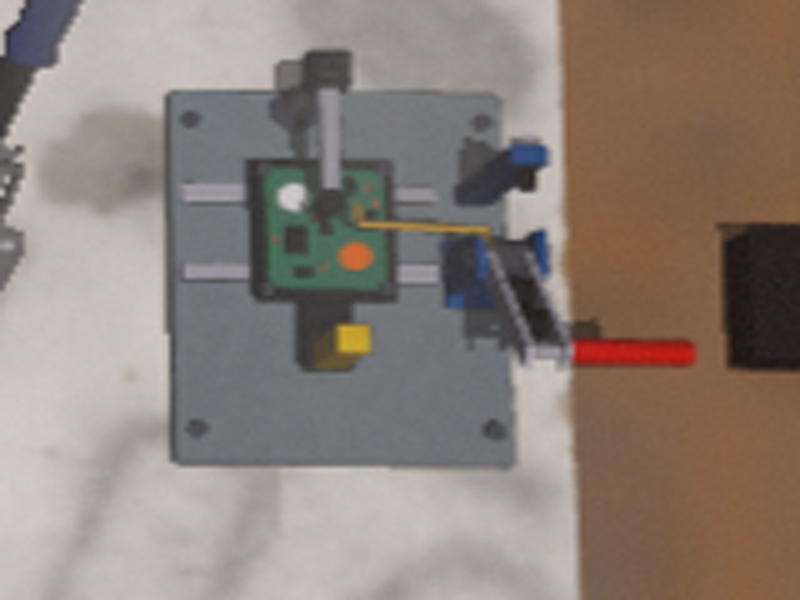

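View pics/scene0z.png

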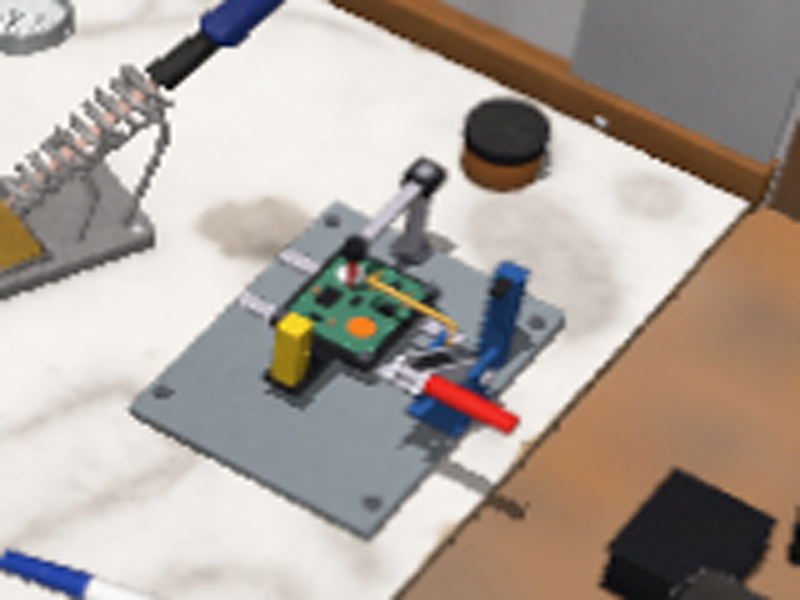

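```bash
cat > h.py <<'E'
import numpy as np, cv2
def ray(c,u,v):
    K=np.array([[c['fx'],0,c['cx']],[0,c['fy'],c['cy']],[0,0,1]])
    n=cv2.undistortPoints(np.array([[[u,v]]],float),K,np.array(c['D'],float))[0,0]
    E=np.array(c['extrinsics']); return E[:3,3],E[:3,:3]@np.array([n[0],n[1],1])
def onz(c,u,v,z):
    o,d=ray(c,u,v); return o+d*(z-o[2])/d[2]
def proj(c,P):
    K=np.array([[c['fx'],0,c['cx']],[0,c['fy'],c['cy']],[0,0,1]]);E=np.linalg.inv(np.array(c['extrinsics']))
    r,_=cv2.Rodrigues(E[:3,:3]); return cv2.projectPoints(np.atleast_2d(P).astype(float),r,E[:3,3],K,np.array(c['D'],float))[0][:,0]
def tri(c1,p1,c2,p2):
    o1,d1=ray(c1,*p1);o2,d2=ray(c2,*p2)
    A=np.stack([d1,-d2],1); t=np.linalg.lstsq(A,o2-o1,rcond=None)[0]
    a=o1+d1*t[0];b=o2+d2*t[1]; return (a+b)/2,np.linalg.norm(a-b)
E
python3 - <<'E'
from rig import vision
from h import *
T=vision.capture('top');S=vision.capture('scene')
zt=lambda u,v:(350+u/5,180+v/4.2857); zs=lambda u,v:(330+u/5,225+v/4.2857)
ct=[(168,92),(499,95),(513,465),(173,465)]; cs=[(334,203),(565,322),(370,538),(132,410)]
for z in (0.006,0.01,0.014):
  for n,c,cor,f in (('T',T,ct,zt),('S',S,cs,zs)):
    P=np.array([onz(c,*f(*q),z)[:2] for q in cor]); # TL TR BR BL
    ex=(P[0]+P[1]-P[2]-P[3])/2; ey=(P[0]+P[3]-P[1]-P[2])/2
    print(z,n,P.mean(0).round(4),np.linalg.norm(ex).round(4),np.linalg.norm(ey).round(4),np.degrees(np.arctan2(ex[1],ex[0])).round(2),np.degrees(np.arctan2(-ey[0],ey[1])).round(2))
for n,a,b,z in (('corner0',ct[0],cs[0],0),('c1',ct[1],cs[1],0),('c2',ct[2],cs[2],0),('c3',ct[3],cs[3],0),('white',(292,197),(352,272),.043),('orange',(356,257),(361,327),.043),('handle',(353,339),(294,322),.092),('barL',(572,352),(428,385),.113),('barR',(694,352),(516,424),.113)):
    print(n,tri(T,zt(*a),S,zs(*b)),onz(T,*zt(*a),z)[:2],onz(S,*zs(*b),z)[:2])
E
```

```text
0.006 T [ 0.5207 -0.3374] 0.1893 0.1445 0.49 1.17
0.006 S [ 0.5246 -0.3352] 0.1872 0.1445 1.03 -0.3
0.01 T [ 0.5199 -0.3366] 0.1886 0.144 0.49 1.17
0.01 S [ 0.5222 -0.3365] 0.1866 0.1441 1.03 -0.3
0.014 T [ 0.5192 -0.3358] 0.1879 0.1435 0.49 1.17
0.014 S [ 0.5197 -0.3377] 0.186 0.1436 1.03 -0.3
corner0 (array([ 0.61242026, -0.26346047,  0.01487014]), np.float64(0.0017526317496483318)) [ 0.61575854 -0.26491562] [ 0.62335284 -0.25849946]
c1 (array([ 0.61501908, -0.40764743,  0.00976851]), np.float64(0.0010573829335971416)) [ 0.61814736 -0.4106131 ] [ 0.6211274  -0.40493323]
c2 (array([ 0.4279087 , -0.40941755,  0.01115787]), np.float64(0.0016072891854546163)) [ 0.42844699 -0.41186204] [ 0.43459542 -0.40707774]
c3 (array([ 0.42516621, -0.26657164,  0.01300248]), np.float64(0.004188817386536891)) [ 0.42488336 -0.2669542 ] [ 0.43387013 -0.26313146]
white (array([ 0.5525945 , -0.31099465,  0.04768587]), np.float64(0.002802970183240797)) [ 0.55251817 -0.31093355] [ 0.55693858 -0.31014839]
orange (array([ 0.52308693, -0.33684388,  0.04769628]), np.float64(0.001508639082039888)) [ 0.52341097 -0.33732375] [ 0.52672176 -0.33576098]
handle (array([ 0.47519652, -0.32484521,  0.09726139]), np.float64(0.0018042669693039562)) [ 0.47532734 -0.32533199] [ 0.47923126 -0.32355464]
barL (array([ 0.46779338, -0.40479717,  0.11628539]), np.float64(0.0002234690789185044)) [ 0.46821607 -0.40568247] [ 0.4699209  -0.40394797]
barR (array([ 0.46890578, -0.4513377 ,  0.11941441]), np.float64(0.001271004574848439)) [ 0.46940859 -0.45307669] [ 0.47347272 -0.4501414 ]
```

Run:
```python
from rig import vision,bot
from h import *
print(bot.read_state()['time_s'])
T=vision.capture('top');S=vision.capture('scene')
for n,a,b in (('headcorner',(190,180),(270,140)),('head',(190,265),(245,165)),('base',(235,240),(275,233)),('ironhandle',(372,155),(392,213)),('laptop',(12,75),(155,40))): print(n,tri(T,a,S,b))
```

```text
1.45
headcorner (array([0.54482324, 0.08102637, 0.34011483]), np.float64(0.01102719677024412))
head (array([0.41927209, 0.05882183, 0.36145805]), np.float64(0.0116687978130589))
base (array([0.50454098, 0.05344813, 0.05347916]), np.float64(0.017812408641273664))
ironhandle (array([ 0.64923736, -0.21508749,  0.18623543]), np.float64(0.010013809602890862))
laptop (array([0.47954159, 0.22093958, 0.63615328]), np.float64(0.17428197367648096))
```

Run:
```python
import cv2
a=cv2.imread('pics/scene0.png')[110:260,190:350]; cv2.imwrite('pics/lamp.png',cv2.resize(a,None,fx=4,fy=4))
a=cv2.imread('pics/top0.png')[160:310,130:290]; cv2.imwrite('pics/lampt.png',cv2.resize(a,None,fx=4,fy=4))
```

```text
(no output)
```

View pics/lamp.png

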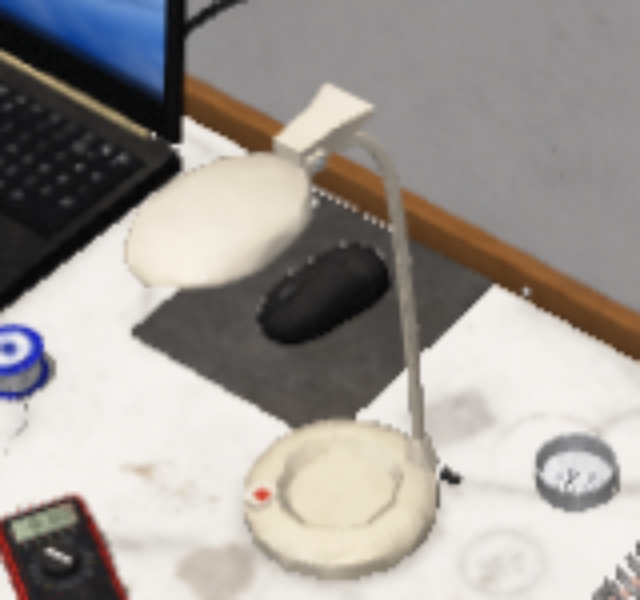

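View pics/lampt.png

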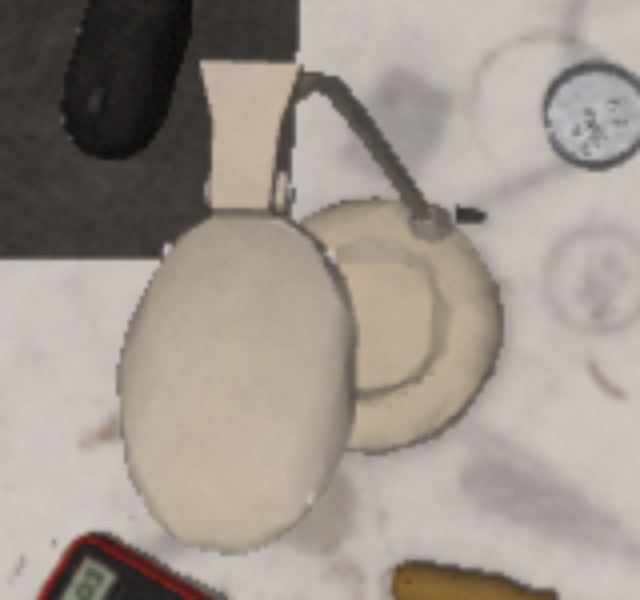

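Emit:
play_rows(
  series=[
    {"tz": 0.05},
    {"tz": 0.05},
    {"tz": 0.05},
    {"tz": 0.05},
    {"tz": 0.05},
    {"tz": 0.05},
    {"tz": 0.05},
  ],
  gripper=0.45,
)

```text
invalid input
```

Emit:
play_rows(
  series=[
    {"tx": 0.021,"ty": -0.0475,"turn": 0.0475},
    {"tx": 0.021,"ty": -0.0475,"turn": 0.0475},
    {"tx": 0.021,"ty": -0.0475,"turn": 0.0475},
    {"tx": 0.021,"ty": -0.0475,"turn": 0.0475},
    {"tx": 0.021,"ty": -0.0475,"turn": 0.0475},
    {"tx": 0.021,"ty": -0.0475,"turn": 0.0475},
    {"tx": 0.021,"ty": -0.0475,"turn": 0.0475},
    {"tx": 0.021,"ty": -0.0475,"turn": 0.0475},
    {"tx": 0.021,"ty": -0.0475},
    {"tx": 0.021,"ty": -0.0475},
  ],
)

```text
invalid input
```

Emit:
play_rows(
  series=[
    {"tx": 0,"ty": 0,"tz": 0.05,"turn": 0},
    {"tx": 0,"ty": 0,"tz": 0.05,"turn": 0},
    {"tx": 0,"ty": 0,"tz": 0.05,"turn": 0},
    {"tx": 0,"ty": 0,"tz": 0.05,"turn": 0},
    {"tx": 0,"ty": 0,"tz": 0.05,"turn": 0},
    {"tx": 0,"ty": 0,"tz": 0.05,"turn": 0},
    {"tx": 0,"ty": 0,"tz": 0.05,"turn": 0},
  ],
  gripper=0.45,
)

```text
time_s: 2.25
position: [0.2326, 0.5796, 0.574]
tcp_rot: [[0.373, 0.928, 0.0], [0.928, -0.373, 0.0], [0.0, 0.0, -1.0]]
force: [-0.2, 0.2, 0.1]
opening: 0.484
```

Emit:
play_rows(
  series=[
    {"tx": 0.021,"ty": -0.0475,"tz": 0,"turn": 0.0475},
    {"tx": 0.021,"ty": -0.0475,"tz": 0,"turn": 0.0475},
    {"tx": 0.021,"ty": -0.0475,"tz": 0,"turn": 0.0475},
    {"tx": 0.021,"ty": -0.0475,"tz": 0,"turn": 0.0475},
    {"tx": 0.021,"ty": -0.0475,"tz": 0,"turn": 0.0475},
    {"tx": 0.021,"ty": -0.0475,"tz": 0,"turn": 0.0475},
    {"tx": 0.021,"ty": -0.0475,"tz": 0,"turn": 0.0475},
    {"tx": 0.021,"ty": -0.0475,"tz": 0,"turn": 0.0475},
    {"tx": 0.021,"ty": -0.0475,"tz": 0,"turn": 0},
    {"tx": 0.021,"ty": -0.0475,"tz": 0,"turn": 0},
  ],
)

```text
time_s: 3.25
position: [0.4009, 0.1984, 0.5725]
tcp_rot: [[-0.016, 1.0, 0.001], [1.0, 0.016, 0.0], [0.0, 0.001, -1.0]]
force: [0.6, 0.7, -0.4]
opening: 0.451
```

Emit:
play_rows(
  series=[
    {"tx": 0.005,"ty": -0.05,"tz": 0,"turn": 0},
    {"tx": 0.005,"ty": -0.05,"tz": 0,"turn": 0},
    {"tx": 0.005,"ty": -0.05,"tz": 0,"turn": 0},
    {"tx": 0.005,"ty": -0.05,"tz": 0,"turn": 0},
    {"tx": 0.005,"ty": -0.05,"tz": 0,"turn": 0},
    {"tx": 0.005,"ty": -0.05,"tz": 0,"turn": 0},
    {"tx": 0.005,"ty": -0.05,"tz": 0,"turn": 0},
    {"tx": 0.005,"ty": -0.05,"tz": 0,"turn": 0},
    {"tx": 0.005,"ty": -0.05,"tz": 0,"turn": 0},
    {"tx": 0.005,"ty": -0.05,"tz": 0,"turn": 0},
  ],
)

```text
time_s: 4.25
position: [0.4405, -0.2016, 0.5724]
tcp_rot: [[-0.016, 1.0, 0.0], [1.0, 0.016, -0.0], [-0.0, 0.0, -1.0]]
force: [1.1, -0.4, -0.1]
opening: 0.451
```

Emit:
play_rows(
  series=[
    {"tx": 0.0044,"ty": -0.0193,"tz": -0.047,"turn": 0},
    {"tx": 0.0044,"ty": -0.0193,"tz": -0.047,"turn": 0},
    {"tx": 0.0044,"ty": -0.0193,"tz": -0.047,"turn": 0},
    {"tx": 0.0044,"ty": -0.0193,"tz": -0.047,"turn": 0},
    {"tx": 0.0044,"ty": -0.0193,"tz": -0.047,"turn": 0},
    {"tx": 0.0044,"ty": -0.0193,"tz": -0.047,"turn": 0},
    {"tx": 0.0044,"ty": -0.0193,"tz": -0.047,"turn": 0},
    {"tx": 0.0044,"ty": -0.0193,"tz": -0.047,"turn": 0},
    {"tx": 0,"ty": 0,"tz": 0,"turn": 0},
  ],
)

```text
time_s: 5.15
position: [0.4672, -0.3234, 0.2662]
tcp_rot: [[-0.014, 1.0, -0.007], [1.0, 0.014, 0.007], [0.007, -0.007, -1.0]]
force: [-0.2, 0.7, 0.1]
opening: 0.445
```

Run:
```python
from rig import bot,vision,nets
import cv2,pickle
s=bot.read_state(); print(s['time_s'],s['position'],s['opening'],s['force'])
for n in ("wrist",):
    p=vision.capture(n); cv2.imwrite(f"pics/{n}1.png",p["pixels"]); pickle.dump(p,open('w1.pkl','wb'))
    for q in ("test_jig","pointer_tip","white_spot","orange_spot","carrier_handle","lever_bar"):
        print(q,[(round(r['at'][0]*640,1),round(r['at'][1]*480,1),round(r['confidence'],2)) for r in nets.look_for(p,q)][:2])
```

```text
5.15 [ 0.46719691 -0.32336916  0.26622426] 0.4450407514359636 [-0.17600385  0.65346191  0.0715784 ]
test_jig [(295.1, 253.2, 0.78), (294.4, 60.7, 0.35)]
pointer_tip [(296.2, 252.4, 0.7)]
white_spot [(310.3, 284.3, 0.94)]
orange_spot [(311.0, 286.7, 0.84)]
carrier_handle [(310.2, 286.0, 0.98)]
lever_bar [(207.5, 259.5, 0.81)]
```

View pics/wrist1.png

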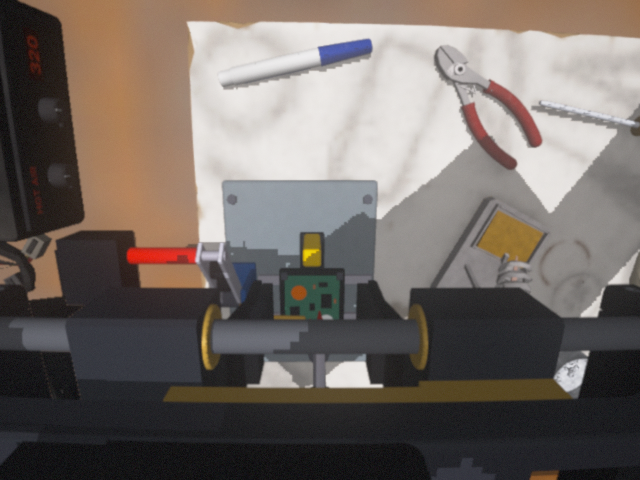

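Run:
```python
import cv2,pickle
from h import *
p=pickle.load(open('w1.pkl','rb'))
a=p['pixels'][170:350,210:390]; cv2.imwrite('pics/w1z.png',cv2.resize(a,(600,600),interpolation=cv2.INTER_CUBIC))
print(np.array(p['extrinsics']).round(4))
print('proj',proj(p,[[0.475,-0.325,.092],[0.475,-.325,.077],[0.54,-.3187,.047],[.5525,-.311,.043],[.5233,-.337,.043],[.4276,-.4115,.01],[.4250,-.267,.01]]))
```

```text
[[-0.0143  0.9653  0.2608  0.3958]
 [ 0.9999  0.0119  0.0109 -0.3248]
 [ 0.0074  0.2609 -0.9653  0.3586]
 [ 0.      0.      0.      1.    ]]
proj [[309.96982768 253.68490571]
 [310.05090341 248.23156259]
 [316.3255886  308.25598661]
 [324.35709028 318.86387714]
 [296.36012991 289.23879895]
 [217.52993895 178.24844984]
 [373.56639615 177.41790482]]
```

View pics/w1z.png

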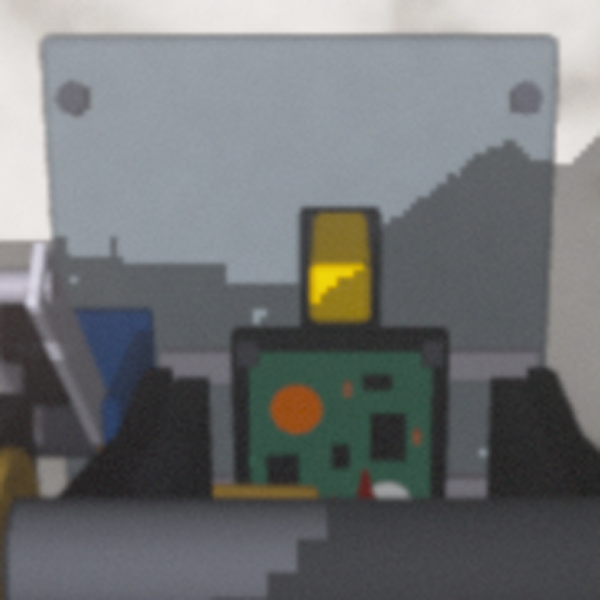

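Run:
```python
import pickle
from h import *
p=pickle.load(open('w1.pkl','rb'))
f=lambda u,v:(210+u*.3,170+v*.3)
for n,u,v,z in (('handle',341,292,.092),('orange',297,409,.043),('c',42,36,.01),('c',556,36,.01),('tip',366,470,.047)): print(n,onz(p,*f(u,v),z))
```

```text
handle [ 0.4780292  -0.32322555  0.092     ]
orange [ 0.52664157 -0.33450847  0.043     ]
c [ 0.42990524 -0.40689115  0.01      ]
c [ 0.42806051 -0.26382173  0.01      ]
tip [ 0.54268747 -0.31549447  0.047     ]
```

Emit:
play_rows(
  series=[
    {"tx": 0.006,"ty": 0,"tz": -0.03,"turn": 0},
    {"tx": 0.005,"ty": 0,"tz": -0.03,"turn": 0},
    {"tx": 0,"ty": 0,"tz": -0.03,"turn": 0},
    {"tx": 0,"ty": 0,"tz": -0.02,"turn": 0},
    {"tx": 0,"ty": 0,"tz": 0,"turn": 0},
    {"tx": 0,"ty": 0,"tz": 0,"turn": 0},
  ],
)

```text
time_s: 6.1
position: [0.4783, -0.3237, 0.1845]
tcp_rot: [[-0.017, 1.0, 0.001], [1.0, 0.017, -0.001], [-0.001, 0.001, -1.0]]
force: [-0.1, 1.1, -0.6]
opening: 0.448
```

Run:
```python
from rig import bot,vision,nets
import cv2,pickle
from h import *
s=bot.read_state(); print(s['time_s'],s['position'],s['opening'],s['force'])
p=vision.capture('wrist'); pickle.dump(p,open('w2.pkl','wb')); cv2.imwrite("pics/w2.png",p["pixels"])
t=vision.capture('scene'); cv2.imwrite('pics/s2z.png',cv2.resize(t['pixels'][200:350,330:490],(800,600)*1 if 0 else (640,600),interpolation=cv2.INTER_CUBIC))
```

```text
6.1 [ 0.47827651 -0.32366953  0.18454029] 0.4475902909674285 [-0.12331314  1.10402132 -0.60360102]
```

View pics/w2.png

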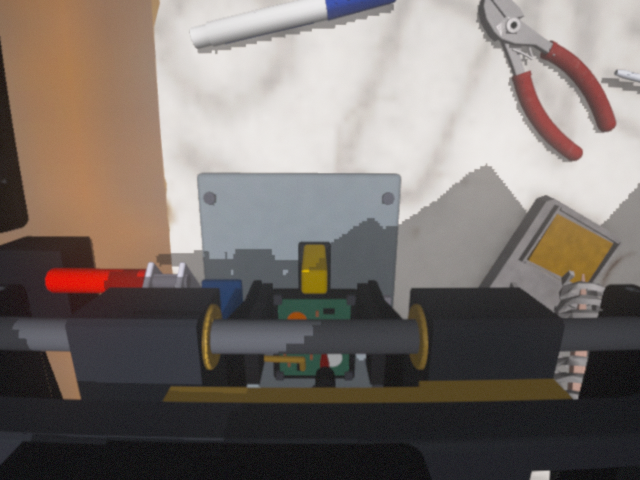

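View pics/s2z.png

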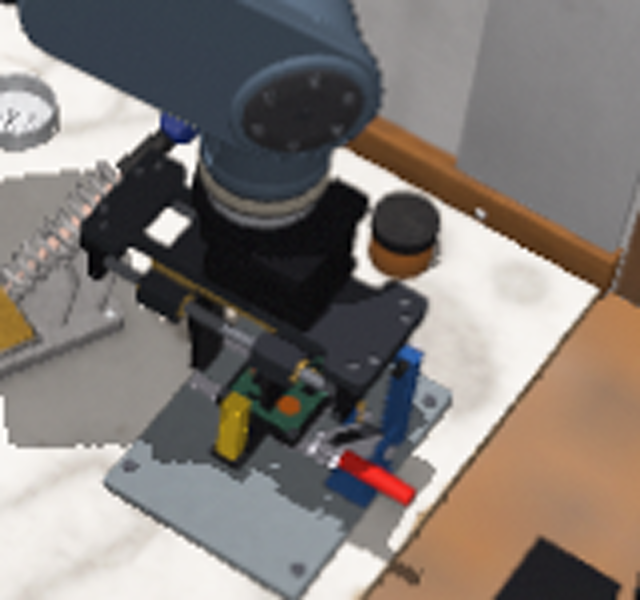

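Emit:
play_rows(
  series=[
    {"tx": 0,"ty": 0,"tz": -0.022,"turn": 0},
    {"tx": 0,"ty": 0,"tz": -0.022,"turn": 0},
    {"tx": 0,"ty": 0,"tz": -0.0216,"turn": 0},
    {"tx": 0,"ty": 0,"tz": 0,"turn": 0},
    {"tx": 0,"ty": 0,"tz": 0,"turn": 0},
  ],
)

```text
time_s: 6.7
position: [0.4782, -0.3239, 0.1319]
tcp_rot: [[-0.016, 1.0, 0.001], [1.0, 0.016, -0.001], [-0.001, 0.001, -1.0]]
force: [-0.6, 0.1, 0.2]
opening: 0.446
```

Run:
```python
from rig import bot,vision,nets
import cv2,pickle
from h import *
s=bot.read_state(); print(s['time_s'],s['position'],s['opening'],s['force'])
p=vision.capture('wrist'); pickle.dump(p,open('w2.pkl','wb')); cv2.imwrite("pics/w3.png",p["pixels"])
t=vision.capture('scene'); cv2.imwrite('pics/s3z.png',cv2.resize(t['pixels'][200:350,330:490],(640,600),interpolation=cv2.INTER_CUBIC))
```

```text
6.7 [ 0.47817802 -0.32389599  0.13192535] 0.4461554264203814 [-0.56773078  0.09689581  0.17240047]
```

View pics/w3.png

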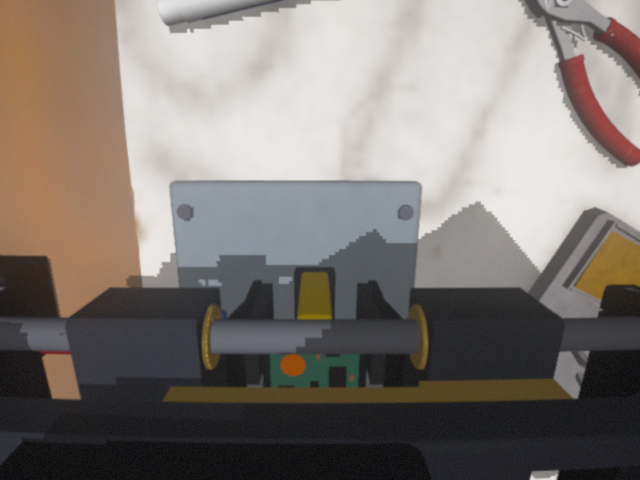

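View pics/s3z.png

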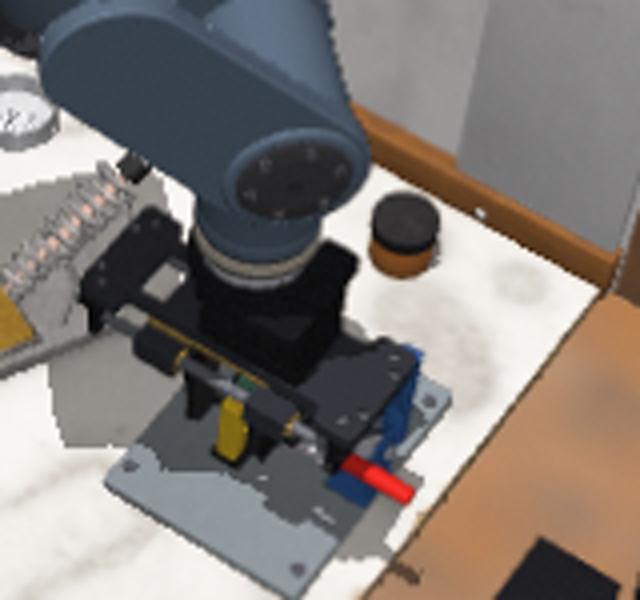

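Emit:
play_rows(
  series=[
    {"tx": 0,"ty": 0,"tz": 0,"turn": 0},
    {"tx": 0,"ty": 0,"tz": 0,"turn": 0},
    {"tx": 0,"ty": 0,"tz": 0,"turn": 0},
    {"tx": 0,"ty": 0,"tz": 0,"turn": 0},
    {"tx": 0,"ty": 0,"tz": 0,"turn": 0},
    {"tx": 0,"ty": 0,"tz": 0,"turn": 0},
  ],
  gripper=0,
)

```text
time_s: 7.4
position: [0.4778, -0.3236, 0.1311]
tcp_rot: [[-0.016, 1.0, 0.0], [1.0, 0.016, -0.0], [-0.0, 0.0, -1.0]]
force: [-0.4, -0.9, 2.1]
opening: 0.158
```

Run:
```python
from rig import bot,vision,nets
import cv2,pickle
from h import *
s=bot.read_state(); print(s['time_s'],s['position'],s['opening'],s['force'])
p=vision.capture('wrist'); pickle.dump(p,open('w4.pkl','wb')); cv2.imwrite("pics/w4z.png",cv2.resize(p['pixels'][260:420,210:410],(800,600),interpolation=cv2.INTER_CUBIC))
t=vision.capture('top');pickle.dump(t,open('t4.pkl','wb')); cv2.imwrite('pics/t4z.png',cv2.resize(t['pixels'][180:300,370:490],(600,600),interpolation=cv2.INTER_CUBIC))
t=vision.capture('scene'); pickle.dump(t,open('s4.pkl','wb'));cv2.imwrite('pics/s4z.png',cv2.resize(t['pixels'][260:350,350:450],(660,594),interpolation=cv2.INTER_CUBIC))
```

```text
7.4 [ 0.47781314 -0.32362052  0.13113988] 0.15836936385670738 [-0.39147804 -0.89698561  2.12003758]
```

View pics/w4z.png

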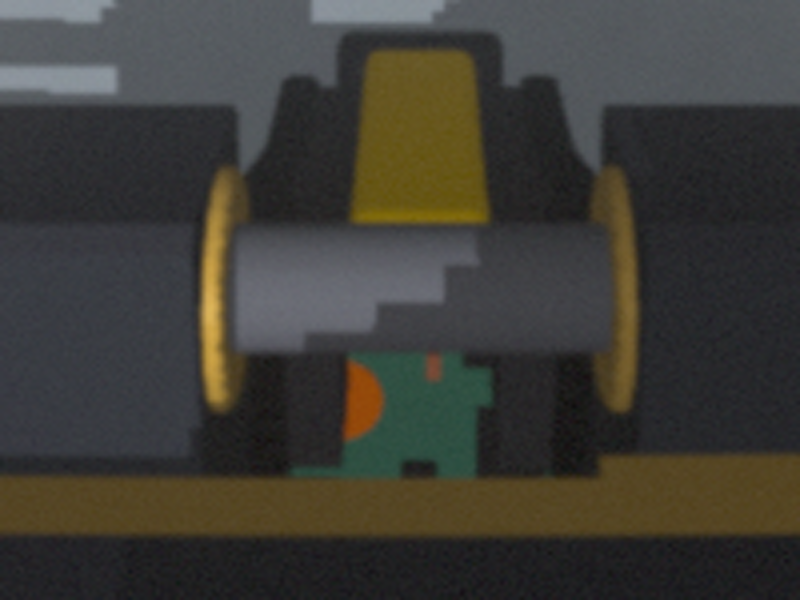

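View pics/t4z.png

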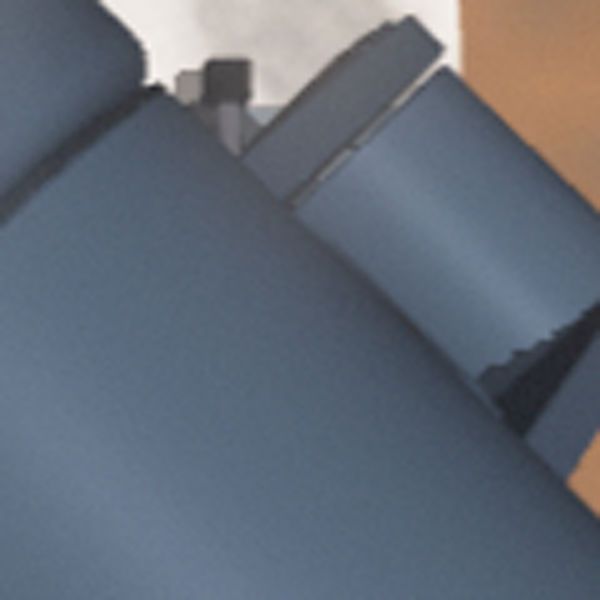

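View pics/s4z.png

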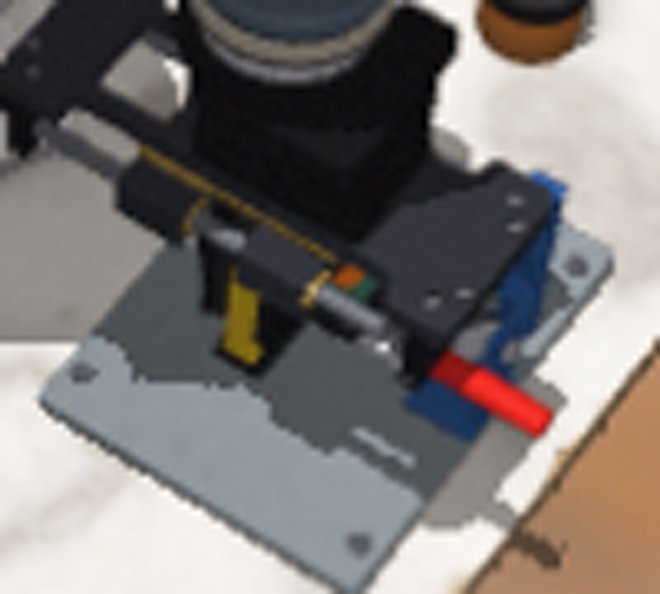

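Run:
```python
import cv2
a=cv2.imread('pics/w2.png')[285:390,260:370]; cv2.imwrite('pics/w2z.png',cv2.resize(a,(628,600),interpolation=cv2.INTER_CUBIC))
a=cv2.imread('pics/scene0.png')[265:325,380:440]; cv2.imwrite('pics/s0zz.png',cv2.resize(a,(600,600),interpolation=cv2.INTER_CUBIC))
```

```text
(no output)
```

View pics/w2z.png

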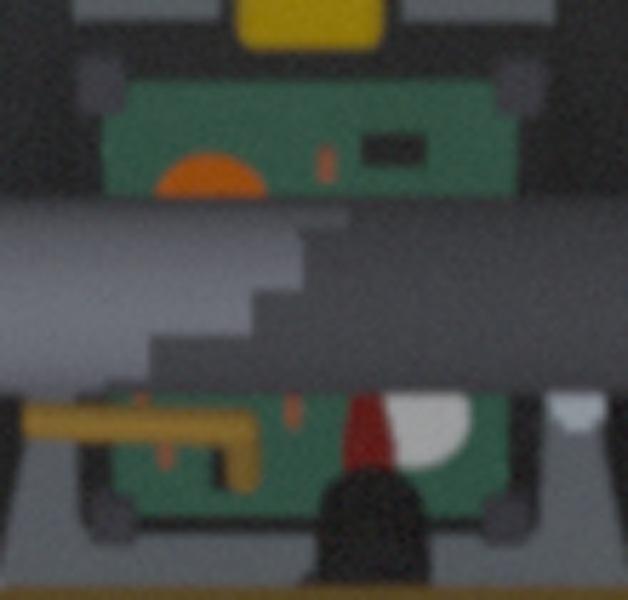

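View pics/s0zz.png

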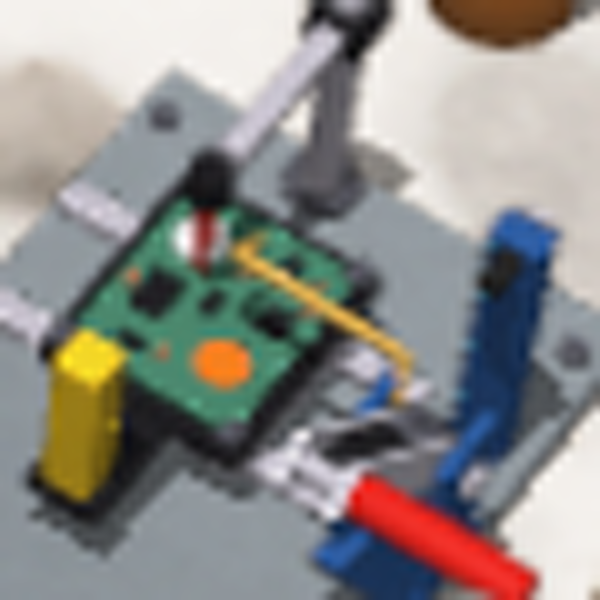

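Run:
```python
import pickle
from h import *
s=pickle.load(open('s4.pkl','rb'))
f=lambda u,v:(380+u/10,265+v/10)
t=onz(s,*f(203,270),.047);w=onz(s,*f(200,240),.043);o=onz(s,*f(222,362),.043)
print(t,w-t,o-t,w-o)
```

```text
[ 0.54503496 -0.31739521  0.047     ] [ 0.00989588  0.00712915 -0.004     ] [-0.01805938 -0.01819672 -0.004     ] [0.02795526 0.02532587 0.        ]
```

Emit:
play_rows(
  series=[
    {"tx": -0.003,"ty": -0.002,"tz": 0,"turn": 0},
    {"tx": -0.004,"ty": -0.002,"tz": 0,"turn": 0},
    {"tx": -0.004,"ty": -0.002,"tz": 0,"turn": 0},
    {"tx": -0.004,"ty": -0.0025,"tz": 0,"turn": 0},
    {"tx": 0,"ty": 0,"tz": 0,"turn": 0},
    {"tx": 0,"ty": 0,"tz": 0,"turn": 0},
    {"tx": 0,"ty": 0,"tz": 0,"turn": 0},
    {"tx": 0,"ty": 0,"tz": 0,"turn": 0},
  ],
)

```text
time_s: 8.35
position: [0.4656, -0.3306, 0.1311]
tcp_rot: [[-0.016, 1.0, -0.0], [1.0, 0.016, -0.001], [-0.001, -0.0, -1.0]]
force: [-2.4, -0.6, 4.0]
opening: 0.155
```

Emit:
play_rows(
  series=[
    {"tx": 0,"ty": 0,"tz": 0,"turn": 0},
    {"tx": 0,"ty": 0,"tz": 0,"turn": 0},
    {"tx": 0,"ty": 0,"tz": 0,"turn": 0},
    {"tx": 0,"ty": 0,"tz": 0.02,"turn": 0},
    {"tx": 0,"ty": 0,"tz": 0.025,"turn": 0},
    {"tx": 0,"ty": 0,"tz": 0.025,"turn": 0},
    {"tx": 0,"ty": 0,"tz": 0.01,"turn": 0},
    {"tx": 0,"ty": 0,"tz": 0,"turn": 0},
  ],
  gripper=0.4,
)

```text
time_s: 9.15
position: [0.4663, -0.3307, 0.1959]
tcp_rot: [[-0.016, 1.0, 0.002], [1.0, 0.016, -0.002], [-0.002, 0.002, -1.0]]
force: [-0.2, 0.8, 0.4]
opening: 0.399
```

```bash
cat > look.py <<'E'
import sys,cv2,pickle
from rig import bot,vision
from h import *
n=sys.argv[1]
s=bot.read_state(); print(s['time_s'],s['position'],s['opening'],s['force'])
p=vision.capture('wrist'); pickle.dump(p,open(f'w{n}.pkl','wb')); cv2.imwrite(f"pics/w{n}.png",p['pixels'])
cv2.imwrite(f"pics/w{n}z.png",cv2.resize(p['pixels'][270:390,230:390],(800,600),interpolation=cv2.INTER_CUBIC))
t=vision.capture('scene'); pickle.dump(t,open(f's{n}.pkl','wb'));cv2.imwrite(f'pics/s{n}z.png',cv2.resize(t['pixels'][240:340,350:450],(600,600),interpolation=cv2.INTER_CUBIC))
E
python3 look.py 5
```

```text
9.15 [ 0.46626403 -0.33066842  0.19588916] 0.39860840679516646 [-0.16899313  0.84309205  0.41514187]
```

View pics/w5z.png

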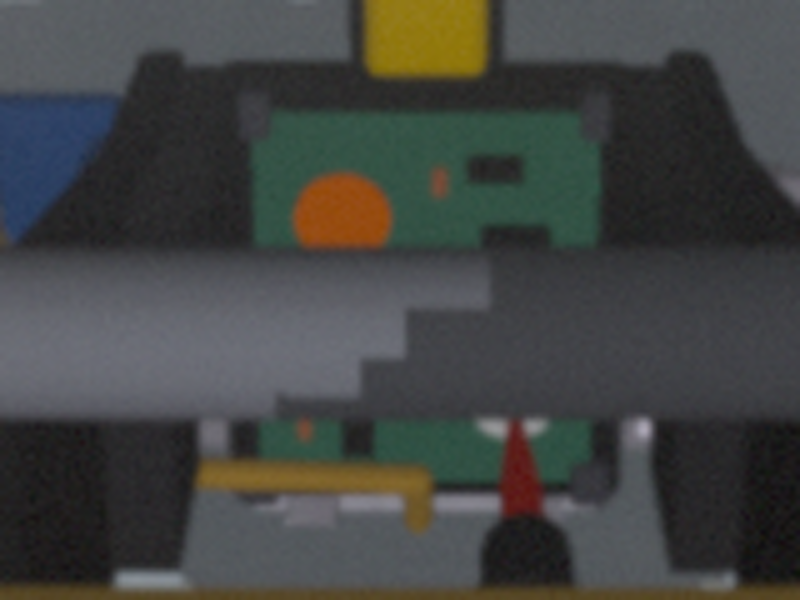

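View pics/s5z.png

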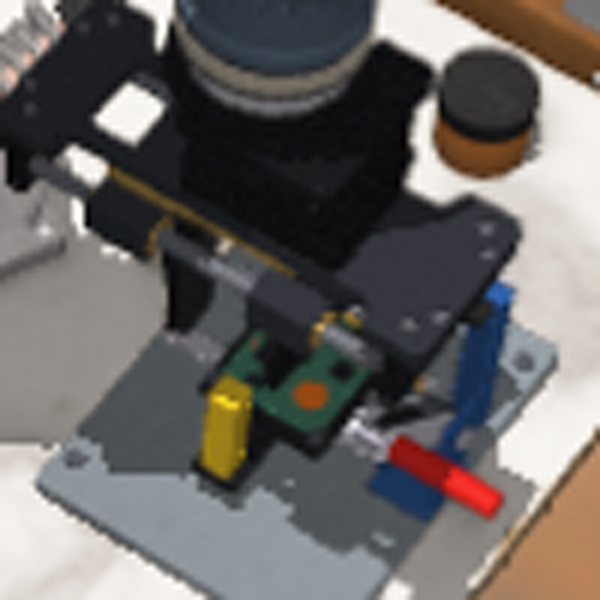

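Emit:
play_rows(
  series=[
    {"tx": 0,"ty": 0,"tz": 0.04,"turn": 0},
    {"tx": 0,"ty": 0,"tz": 0.05,"turn": 0},
    {"tx": 0,"ty": 0,"tz": 0.05,"turn": 0},
    {"tx": 0,"ty": 0,"tz": 0,"turn": 0},
    {"tx": 0,"ty": 0,"tz": 0,"turn": 0},
  ],
)

```text
time_s: 9.75
position: [0.4657, -0.3302, 0.3067]
tcp_rot: [[-0.016, 1.0, 0.0], [1.0, 0.016, -0.0], [-0.0, 0.0, -1.0]]
force: [-0.5, 0.6, -0.7]
opening: 0.4
```

```bash
python3 look.py 6
python3 - <<'E'
import cv2
a=cv2.imread('pics/w6.png')[240:330,260:360]; cv2.imwrite('pics/w6z.png',cv2.resize(a,(660,594),interpolation=cv2.INTER_CUBIC))
E
```

```text
9.75 [ 0.46569545 -0.33020638  0.30672167] 0.40035065608392384 [-0.53396653  0.58319124 -0.72586125]
```

View pics/w6z.png

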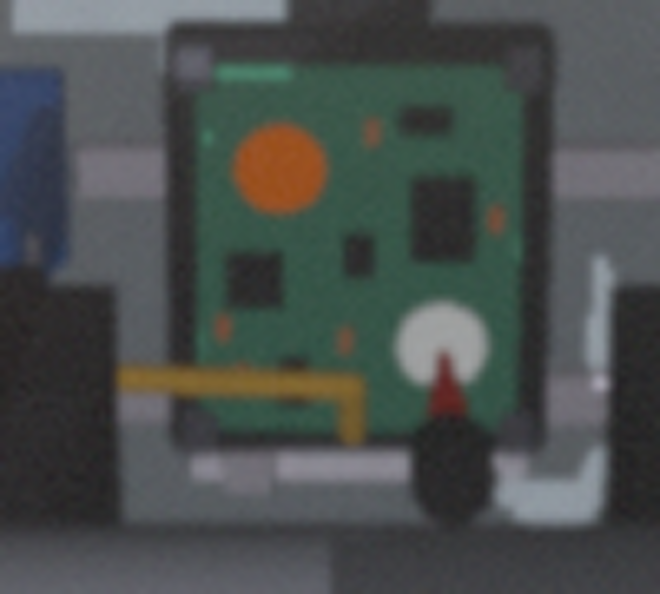

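View pics/s6z.png

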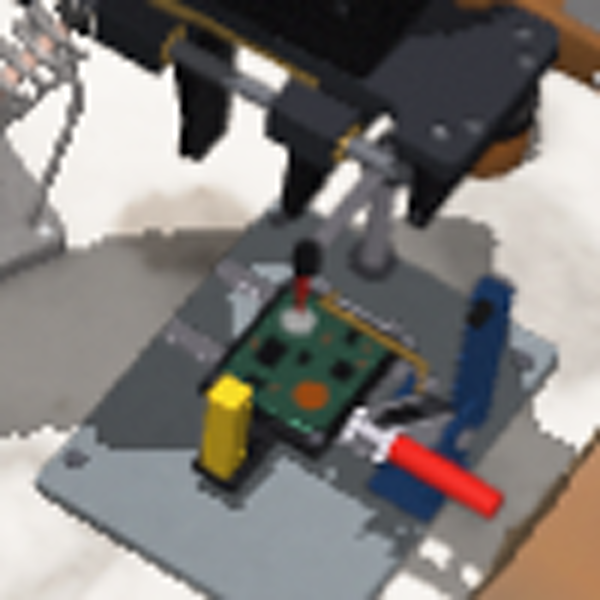

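Emit:
play_rows(
  series=[
    {"tx": 0,"ty": 0,"tz": -0.05,"turn": 0},
    {"tx": 0,"ty": 0,"tz": -0.05,"turn": 0},
    {"tx": 0,"ty": 0,"tz": -0.04,"turn": 0},
    {"tx": 0,"ty": 0,"tz": -0.03,"turn": 0},
    {"tx": 0,"ty": 0,"tz": -0.03,"turn": 0},
    {"tx": 0,"ty": 0,"tz": -0.02,"turn": 0},
    {"tx": 0,"ty": 0,"tz": 0,"turn": 0},
    {"tx": 0,"ty": 0,"tz": 0,"turn": 0},
  ],
)

```text
time_s: 10.65
position: [0.4651, -0.3297, 0.1296]
tcp_rot: [[-0.016, 1.0, -0.002], [1.0, 0.016, 0.002], [0.002, -0.002, -1.0]]
force: [-0.1, 0.4, 0.4]
opening: 0.398
```

Emit:
play_rows(
  series=[
    {"tx": 0,"ty": 0,"tz": 0,"turn": 0},
    {"tx": 0,"ty": 0,"tz": 0,"turn": 0},
    {"tx": 0,"ty": 0,"tz": 0,"turn": 0},
    {"tx": 0,"ty": 0,"tz": 0,"turn": 0},
    {"tx": 0,"ty": 0,"tz": 0,"turn": 0},
  ],
  gripper=0,
)

```text
time_s: 11.15
position: [0.466, -0.3306, 0.1317]
tcp_rot: [[-0.016, 1.0, 0.001], [1.0, 0.016, -0.001], [-0.001, 0.001, -1.0]]
force: [-0.9, 0.1, 2.9]
opening: 0.157
```

Emit:
play_rows(
  series=[
    {"tx": 0.0068,"ty": 0.0064,"tz": 0,"turn": 0},
    {"tx": 0.0068,"ty": 0.0064,"tz": 0,"turn": 0},
    {"tx": 0.007,"ty": 0.0064,"tz": 0,"turn": 0},
    {"tx": 0.007,"ty": 0.0064,"tz": 0,"turn": 0},
    {"tx": 0.007,"ty": 0.0064,"tz": 0,"turn": 0},
    {"tx": 0,"ty": 0,"tz": 0,"turn": 0},
    {"tx": 0,"ty": 0,"tz": 0,"turn": 0},
    {"tx": 0,"ty": 0,"tz": 0,"turn": 0},
  ],
)

```text
time_s: 11.95
position: [0.495, -0.3039, 0.1317]
tcp_rot: [[-0.016, 1.0, 0.002], [1.0, 0.016, -0.0], [-0.0, 0.002, -1.0]]
force: [1.3, 1.8, 5.6]
opening: 0.16
```

Emit:
play_rows(
  series=[
    {"tx": 0,"ty": 0,"tz": 0,"turn": 0},
    {"tx": 0,"ty": 0,"tz": 0,"turn": 0},
    {"tx": 0,"ty": 0,"tz": 0,"turn": 0},
    {"tx": 0,"ty": 0,"tz": 0.03,"turn": 0},
    {"tx": 0,"ty": 0,"tz": 0.05,"turn": 0},
    {"tx": -0.012,"ty": 0,"tz": 0.05,"turn": 0},
    {"tx": -0.012,"ty": 0,"tz": 0.05,"turn": 0},
    {"tx": -0.012,"ty": 0,"tz": 0.04,"turn": 0},
    {"tx": 0,"ty": 0,"tz": 0,"turn": 0},
  ],
  gripper=0.4,
)

```text
time_s: 12.85
position: [0.4654, -0.306, 0.3115]
tcp_rot: [[-0.016, 1.0, 0.006], [1.0, 0.016, -0.006], [-0.007, 0.006, -1.0]]
force: [0.9, -0.4, -0.1]
opening: 0.402
```

```bash
python3 look.py 7
python3 - <<'E'
import cv2
a=cv2.imread('pics/w7.png')[240:330,260:360]; cv2.imwrite('pics/w7z.png',cv2.resize(a,(660,594),interpolation=cv2.INTER_CUBIC))
E
```

```text
12.85 [ 0.46538282 -0.30602048  0.31153201] 0.40228651868763154 [ 0.90084127 -0.42561601 -0.10501805]
```

View pics/w7z.png

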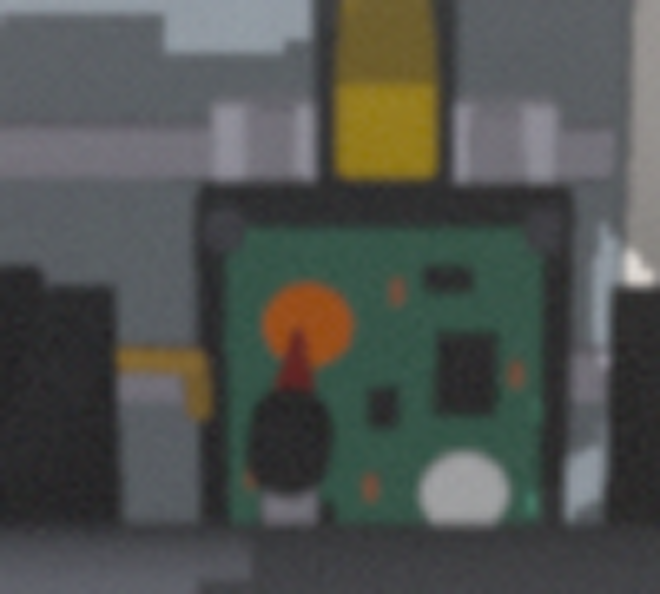

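View pics/w7.png

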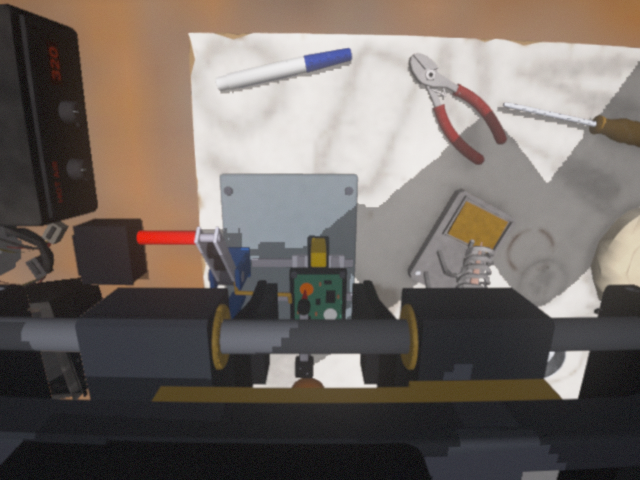

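View pics/s7z.png

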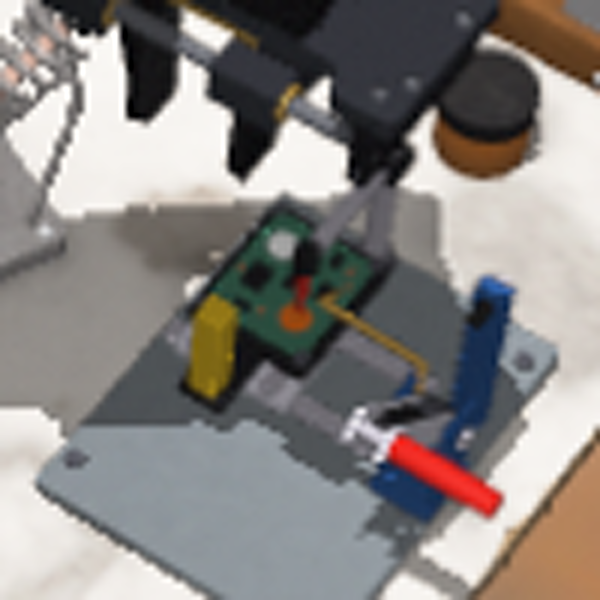

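Emit:
play_rows(
  series=[
    {"tx": 0.012,"ty": 0,"tz": -0.04,"turn": 0},
    {"tx": 0.012,"ty": 0,"tz": -0.05,"turn": 0},
    {"tx": 0.012,"ty": 0,"tz": -0.05,"turn": 0},
    {"tx": 0,"ty": 0,"tz": -0.03,"turn": 0},
    {"tx": 0,"ty": 0,"tz": -0.03,"turn": 0},
    {"tx": 0,"ty": 0,"tz": -0.02,"turn": 0},
    {"tx": 0,"ty": 0,"tz": 0,"turn": 0},
    {"tx": 0,"ty": 0,"tz": 0,"turn": 0},
  ],
)

```text
time_s: 13.75
position: [0.4929, -0.304, 0.1294]
tcp_rot: [[-0.016, 1.0, -0.002], [1.0, 0.016, 0.002], [0.002, -0.002, -1.0]]
force: [-0.1, 1.2, -0.1]
opening: 0.4
```

Emit:
play_rows(
  series=[
    {"tx": 0,"ty": 0,"tz": 0,"turn": 0},
    {"tx": 0,"ty": 0,"tz": 0,"turn": 0},
    {"tx": 0,"ty": 0,"tz": 0,"turn": 0},
    {"tx": 0,"ty": 0,"tz": 0,"turn": 0},
    {"tx": 0,"ty": 0,"tz": 0,"turn": 0},
  ],
  gripper=0,
)

```text
time_s: 14.25
position: [0.4937, -0.3048, 0.1317]
tcp_rot: [[-0.016, 1.0, 0.001], [1.0, 0.016, -0.001], [-0.001, 0.001, -1.0]]
force: [-0.4, 0.2, 3.4]
opening: 0.158
```

Emit:
play_rows(
  series=[
    {"tx": -0.0008,"ty": -0.0008,"tz": 0,"turn": 0},
    {"tx": -0.0007,"ty": -0.0007,"tz": 0,"turn": 0},
    {"tx": 0,"ty": 0,"tz": 0,"turn": 0},
    {"tx": 0,"ty": 0,"tz": 0,"turn": 0},
    {"tx": 0,"ty": 0,"tz": 0,"turn": 0},
    {"tx": 0,"ty": 0,"tz": 0,"turn": 0},
    {"tx": 0,"ty": 0,"tz": 0,"turn": 0},
  ],
)

```text
time_s: 14.95
position: [0.4928, -0.3063, 0.1317]
tcp_rot: [[-0.016, 1.0, 0.002], [1.0, 0.016, -0.001], [-0.001, 0.002, -1.0]]
force: [0.7, 1.0, 5.2]
opening: 0.161
```

Emit:
play_rows(
  series=[
    {"tx": 0,"ty": 0,"tz": 0,"turn": 0},
    {"tx": 0,"ty": 0,"tz": 0,"turn": 0},
    {"tx": 0,"ty": 0,"tz": 0,"turn": 0},
    {"tx": 0,"ty": 0,"tz": 0.03,"turn": 0},
    {"tx": 0,"ty": 0,"tz": 0.05,"turn": 0},
    {"tx": -0.012,"ty": 0,"tz": 0.05,"turn": 0},
    {"tx": -0.012,"ty": 0,"tz": 0.05,"turn": 0},
    {"tx": -0.012,"ty": 0,"tz": 0.04,"turn": 0},
    {"tx": 0,"ty": 0,"tz": 0,"turn": 0},
    {"tx": 0,"ty": 0,"tz": 0,"turn": 0},
  ],
  gripper=0.4,
)

```text
time_s: 15.95
position: [0.4632, -0.3059, 0.3073]
tcp_rot: [[-0.016, 1.0, 0.001], [1.0, 0.016, -0.001], [-0.001, 0.001, -1.0]]
force: [0.7, 0.2, -0.5]
opening: 0.402
```

```bash
python3 look.py 8
python3 - <<'E'
import cv2
a=cv2.imread('pics/w8.png')[240:330,260:360]; cv2.imwrite('pics/w8z.png',cv2.resize(a,(660,594),interpolation=cv2.INTER_CUBIC))
E
```

```text
15.95 [ 0.46323118 -0.30594303  0.30726003] 0.4018619938905783 [ 0.69508661  0.15217965 -0.53743642]
```

View pics/w8z.png

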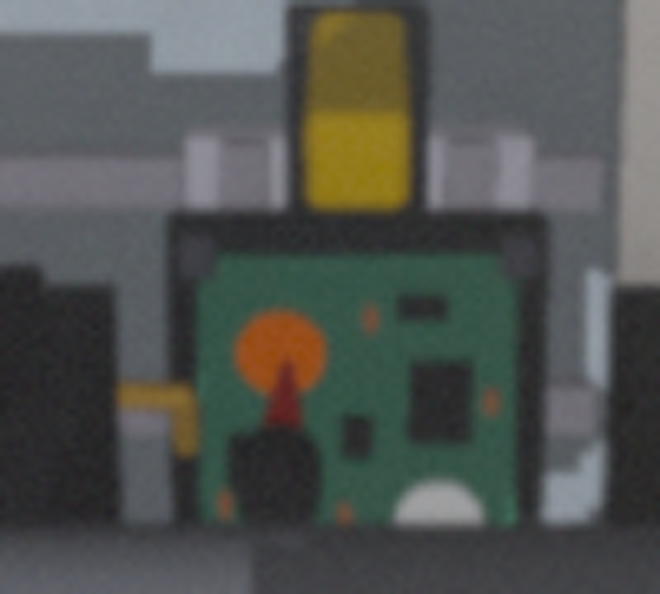

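View pics/w8.png

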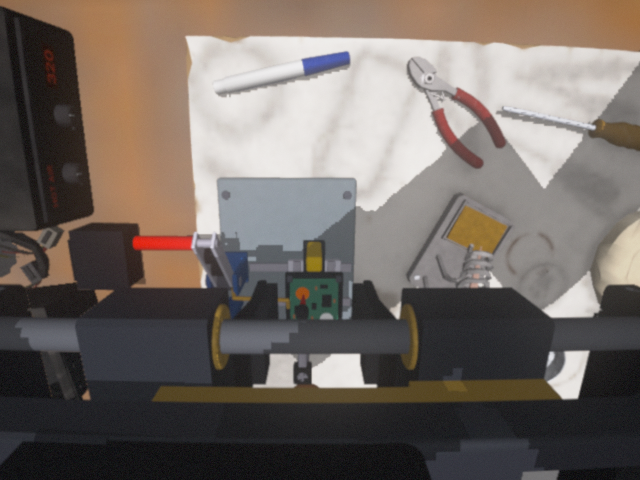

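View pics/s8z.png

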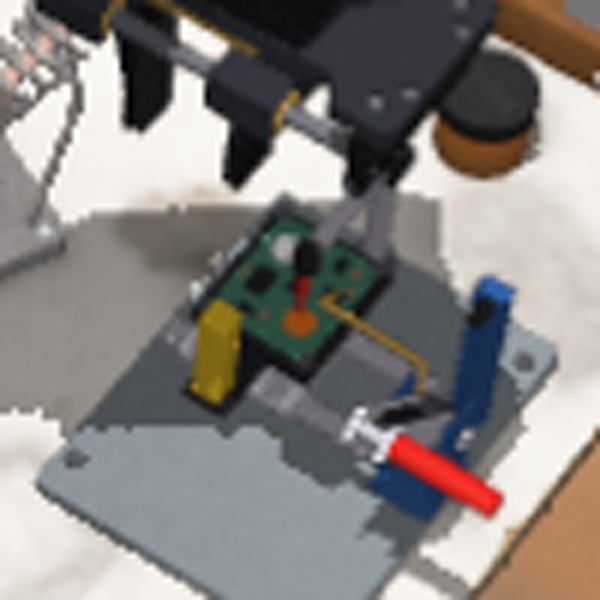

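Run:
```python
from rig import bot
import pickle
from h import *
s=bot.read_state(); print(s['time_s'],s['joint_positions'])
w=pickle.load(open('w8.pkl','rb'));S=pickle.load(open('s8.pkl','rb'))
for n,a,b in (('barR',(134,243),(350+503/6,240+505/6)),('barL',(191,242.5),(350+395/6,240+447/6))):
    print(n,onz(w,*a,.113),onz(S,*b,.113),tri(w,a,S,b))
```

```text
16.05 [-4.49526183e+01  2.39402848e+01  9.13353112e+01  2.18559640e-03
  6.49031288e+01 -1.35876399e+02]
barR [ 0.47189229 -0.45086207  0.113     ] [ 0.47381839 -0.45165244  0.113     ] (array([ 0.47277358, -0.45140031,  0.11303256]), np.float64(0.0018858633699042294))
barL [ 0.47075146 -0.40429318  0.113     ] [ 0.47103197 -0.40387658  0.113     ] (array([ 0.47057416, -0.40406445,  0.11370608]), np.float64(4.2268427334797915e-05))
```

Emit:
play_rows(
  series=[
    {"tx": 0.001,"ty": -0.0153,"tz": 0,"turn": -0.136},
    {"tx": 0.001,"ty": -0.0153,"tz": 0,"turn": -0.136},
    {"tx": 0.001,"ty": -0.0153,"tz": 0,"turn": -0.136},
    {"tx": 0.001,"ty": -0.0153,"tz": 0,"turn": -0.136},
    {"tx": 0.001,"ty": -0.0153,"tz": 0,"turn": -0.136},
    {"tx": 0.001,"ty": -0.0153,"tz": 0,"turn": -0.136},
    {"tx": 0.001,"ty": -0.0153,"tz": 0,"turn": -0.136},
    {"tx": 0.001,"ty": -0.0153,"tz": 0,"turn": -0.136},
    {"tx": 0.001,"ty": -0.0153,"tz": 0,"turn": -0.136},
    {"tx": 0.001,"ty": -0.0153,"tz": 0,"turn": -0.136},
  ],
  gripper=0.5,
)

```text
time_s: 17.05
position: [0.4712, -0.4282, 0.3042]
tcp_rot: [[0.988, 0.157, -0.003], [0.157, -0.988, 0.004], [-0.002, -0.004, -1.0]]
force: [-0.6, -0.7, -0.3]
opening: 0.501
```

Emit:
play_rows(
  series=[
    {"tx": 0,"ty": 0,"tz": 0,"turn": -0.14},
    {"tx": 0,"ty": 0,"tz": -0.04,"turn": 0},
    {"tx": 0,"ty": 0,"tz": -0.04,"turn": 0},
    {"tx": 0,"ty": 0,"tz": 0,"turn": 0},
    {"tx": 0,"ty": 0,"tz": 0,"turn": 0},
  ],
)

```text
time_s: 17.55
position: [0.4712, -0.4278, 0.2411]
tcp_rot: [[1.0, 0.016, -0.003], [0.016, -1.0, 0.003], [-0.003, -0.003, -1.0]]
force: [0.8, -1.0, 1.4]
opening: 0.499
```

```bash
python3 look.py 9
```

```text
17.55 [ 0.47120104 -0.4277887   0.24113625] 0.4992950043697264 [ 0.84352773 -0.97253907  1.35733194]
```

View pics/w9.png

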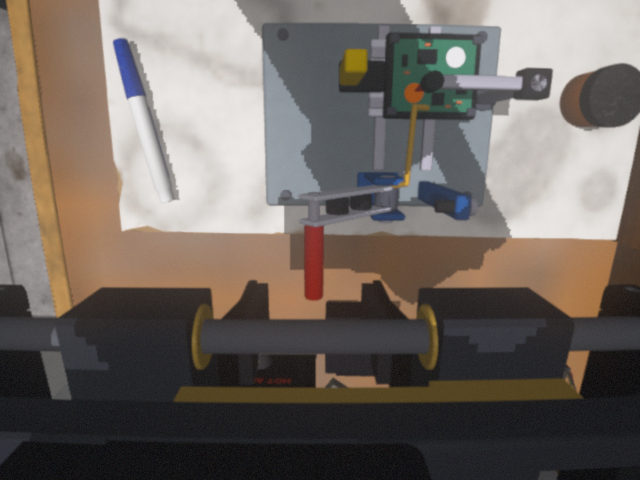

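View pics/s9z.png

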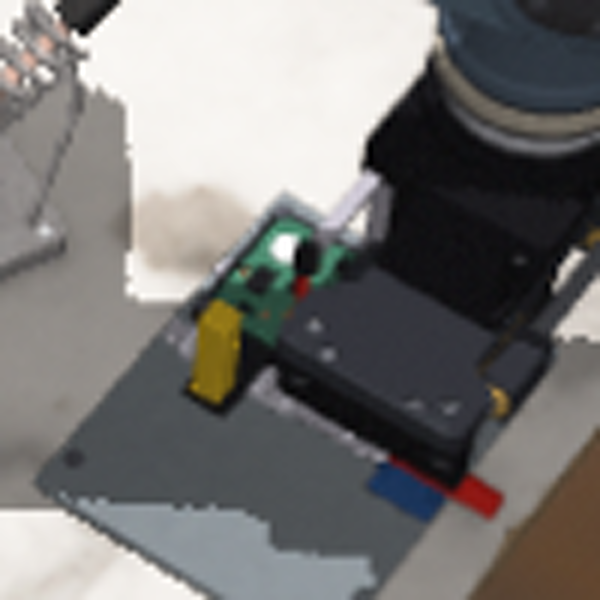

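Emit:
play_rows(
  series=[
    {"tx": 0,"ty": 0,"tz": -0.03,"turn": 0},
    {"tx": 0,"ty": 0,"tz": -0.03,"turn": 0},
    {"tx": 0,"ty": 0,"tz": -0.02,"turn": 0},
    {"tx": 0,"ty": 0,"tz": -0.0175,"turn": 0},
    {"tx": 0,"ty": 0,"tz": 0,"turn": 0},
    {"tx": 0,"ty": 0,"tz": 0,"turn": 0},
  ],
)

```text
time_s: 18.25
position: [0.4719, -0.4289, 0.1659]
tcp_rot: [[1.0, 0.016, 0.001], [0.016, -1.0, -0.001], [0.001, 0.001, -1.0]]
force: [-0.2, -0.4, -0.5]
opening: 0.498
```

Emit:
play_rows(
  series=[
    {"tx": 0,"ty": 0,"tz": 0,"turn": 0},
    {"tx": 0,"ty": 0,"tz": 0,"turn": 0},
    {"tx": 0,"ty": 0,"tz": 0,"turn": 0},
    {"tx": 0,"ty": 0,"tz": 0,"turn": 0},
    {"tx": 0,"ty": 0,"tz": 0,"turn": 0},
    {"tx": 0,"ty": 0,"tz": 0,"turn": 0},
  ],
  gripper=0,
)

```text
time_s: 18.85
position: [0.4705, -0.4284, 0.1652]
tcp_rot: [[1.0, 0.017, -0.002], [0.017, -1.0, 0.0], [-0.002, -0.0, -1.0]]
force: [-4.5, -0.7, 2.5]
opening: 0.127
```

```bash
python3 look.py 10
```

```text
18.85 [ 0.4705029  -0.42842888  0.1651968 ] 0.12697255099920293 [-4.47771663 -0.74403952  2.47600074]
```

View pics/w10.png

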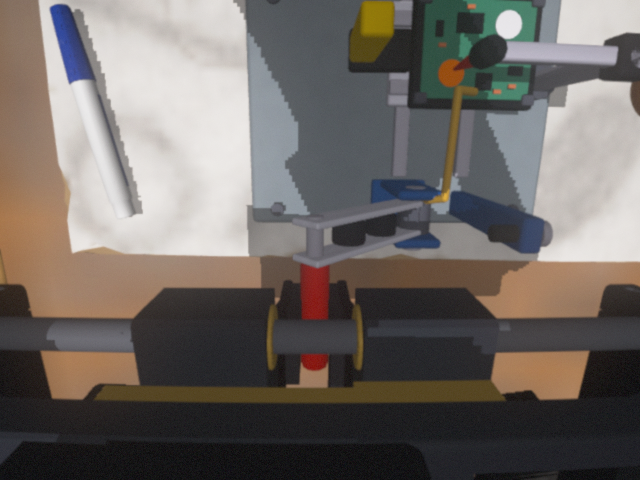

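Emit:
play_rows(
  series=[
    {"tx": 0.0073,"ty": 0.0001,"tz": 0.0066,"turn": 0},
    {"tx": 0.0079,"ty": 0.0001,"tz": 0.0058,"turn": 0},
    {"tx": 0.0085,"ty": 0.0001,"tz": 0.0049,"turn": 0},
    {"tx": 0.009,"ty": 0.0001,"tz": 0.004,"turn": 0},
    {"tx": 0.0093,"ty": 0.0001,"tz": 0.003,"turn": 0},
    {"tx": 0.0096,"ty": 0.0002,"tz": 0.0021,"turn": 0},
    {"tx": 0.0098,"ty": 0.0002,"tz": 0.001,"turn": 0},
    {"tx": 0.0098,"ty": 0.0002,"tz": 0,"turn": 0},
    {"tx": 0.0049,"ty": 0.0001,"tz": -0.0004,"turn": 0},
    {"tx": 0,"ty": 0,"tz": 0,"turn": 0},
  ],
)

```text
time_s: 19.95
position: [0.5303, -0.4279, 0.1872]
tcp_rot: [[1.0, 0.017, -0.006], [0.017, -1.0, -0.0], [-0.006, 0.0, -1.0]]
force: [-8.4, -1.1, 6.8]
opening: 0.127
```

Emit:
play_rows(
  series=[
    {"tx": 0.0049,"ty": 0.0001,"tz": -0.0006,"turn": 0},
    {"tx": 0.0048,"ty": 0.0001,"tz": -0.001,"turn": 0},
    {"tx": 0.0048,"ty": 0.0001,"tz": -0.0011,"turn": 0},
    {"tx": 0,"ty": 0,"tz": 0,"turn": 0},
    {"tx": 0,"ty": 0,"tz": 0,"turn": 0},
    {"tx": 0,"ty": 0,"tz": 0,"turn": 0},
  ],
)

```text
time_s: 20.55
position: [0.5414, -0.4279, 0.185]
tcp_rot: [[1.0, 0.017, -0.006], [0.017, -1.0, -0.0], [-0.006, 0.0, -1.0]]
force: [-9.4, -1.1, 7.3]
opening: 0.131
```

```bash
python3 look.py 11
```

```text
20.55 [ 0.54138243 -0.42787396  0.18502946] 0.130596111772445 [-9.37973403 -1.13859089  7.28785065]
```

View pics/w11.png

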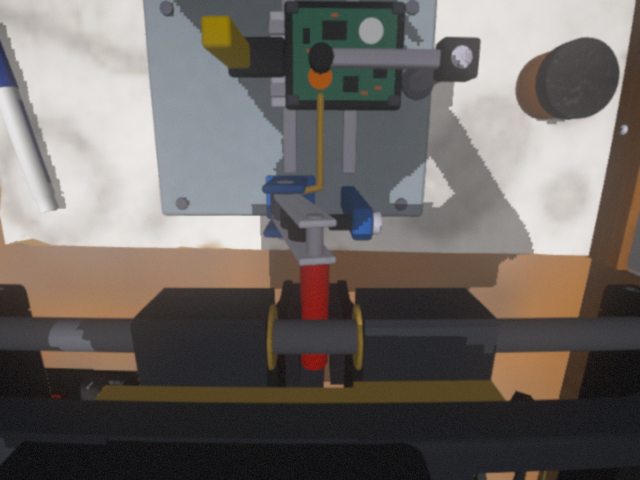

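Emit:
play_rows(
  series=[
    {"tx": 0.0018,"ty": 0,"tz": -0.0004,"turn": 0},
    {"tx": 0.0018,"ty": 0,"tz": -0.0004,"turn": 0},
    {"tx": 0,"ty": 0,"tz": 0,"turn": 0},
    {"tx": 0,"ty": 0,"tz": 0,"turn": 0},
  ],
)

```text
time_s: 21.05
position: [0.5434, -0.4279, 0.1846]
tcp_rot: [[1.0, 0.017, -0.008], [0.017, -1.0, 0.0], [-0.008, -0.0, -1.0]]
force: [-12.1, -2.4, 9.7]
opening: 0.126
```

Emit:
play_rows(
  series=[
    {"tx": 0.0018,"ty": 0,"tz": -0.0004,"turn": 0},
    {"tx": 0,"ty": 0,"tz": 0,"turn": 0},
    {"tx": 0,"ty": 0,"tz": 0,"turn": 0},
  ],
)

```text
time_s: 21.35
position: [0.5437, -0.4279, 0.1846]
tcp_rot: [[1.0, 0.017, -0.011], [0.017, -1.0, 0.0], [-0.011, -0.001, -1.0]]
force: [-14.8, -1.9, 10.4]
opening: 0.128
```

Emit:
play_rows(
  series=[
    {"tx": 0.0018,"ty": 0,"tz": -0.0002,"turn": 0},
    {"tx": 0,"ty": 0,"tz": 0,"turn": 0},
    {"tx": 0,"ty": 0,"tz": 0,"turn": 0},
    {"tx": 0,"ty": 0,"tz": 0,"turn": 0},
    {"tx": 0,"ty": 0,"tz": 0,"turn": 0},
  ],
)

```text
time_s: 21.85
position: [0.544, -0.4279, 0.1846]
tcp_rot: [[1.0, 0.017, -0.013], [0.017, -1.0, 0.001], [-0.013, -0.001, -1.0]]
force: [-18.9, -2.0, 13.0]
opening: 0.125
```

```bash
python3 look.py 12
python3 - <<'E'
import cv2
a=cv2.imread('pics/w12.png')[0:375,140:440]; cv2.imwrite('pics/w12z.png',cv2.resize(a,(480,600),interpolation=cv2.INTER_CUBIC))
E
```

```text
21.85 [ 0.54398584 -0.42792112  0.18456133] 0.12530785640903902 [-18.91371625  -1.97094848  13.01216668]
```

View pics/w12z.png

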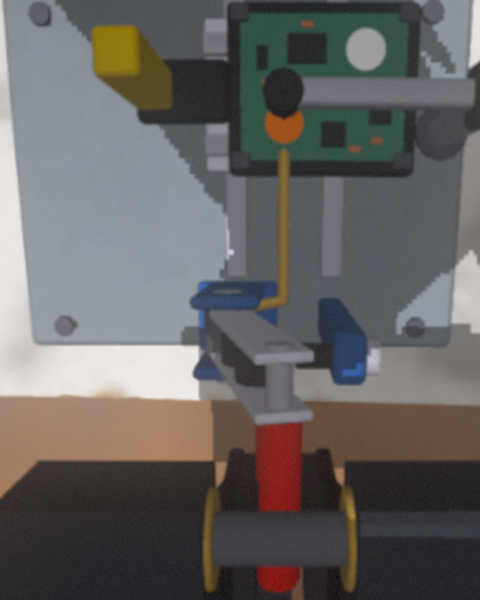

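View pics/s12z.png

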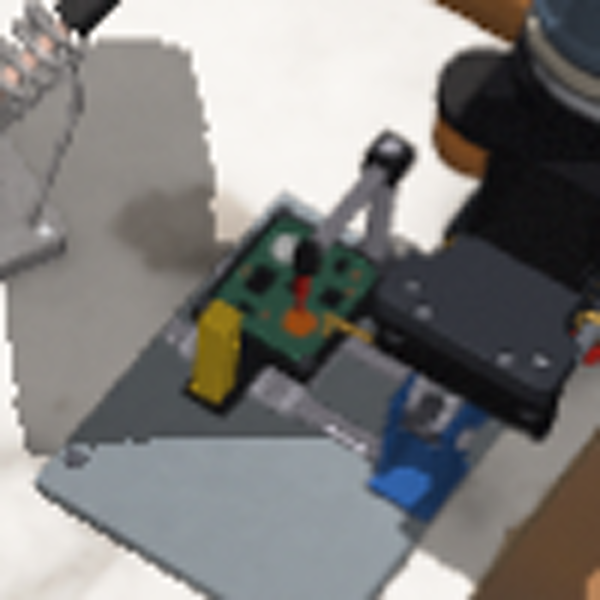

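Run:
```python
from rig import bot
print(bot.hand_in()); s=bot.read_state(); print(s['time_s'],s['position'],s['force'],s['opening'])
```

```text
the job is handed in; nothing more can be done
None
the job is handed in; nothing more can be done
```

I did all the steps in the order asked and handed the job in at about 22 s, with the gripper still holding the lever against its stop.

- **White spot:** I dragged the carrier by its handle until the pointer was over the white spot, and it stayed there for well over a second. The wrist picture showed the tip about 1 mm from the spot's centre.
- **Orange spot:** The first placement was about 2 mm off centre. I gripped the handle again and corrected it. The last close check showed the tip about 1 mm from the centre, and later pictures show the carrier still in that place.
- **Lever:** I gripped the red bar and swung it forward along its arc. The last two pushes, about 1.4 mm each, moved it only 0.3 mm each. The push rose from 12 N to 19 N, so the lever is on its stop. The final picture shows the lever up against the stop post.
- **Other things:** I touched nothing else on the desk on purpose. The things visible in my last pictures looked undisturbed, but I did not check every one at the end.

No check failed. The cameras disagreed by 2 to 4 mm in absolute position, so I judged the pointer against the spots within single pictures.

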